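# Sweep the hatch nuts into the parts pan

### The arm

A 6-joint arm with a two-finger parallel gripper is mounted at the origin on the work surface. World frame = base frame: x ahead of the robot, y to its left, z up, the work surface at z = 0. Lengths are in m, angles in rad, forces in N, time in s.
With the tool pointing down it reaches from about 0.25 to 0.8 m from the base axis. Payload 8.5 kg.
Tool frame: the origin (TCP) lies midway between the tips of the shut fingers; the grasp point (between the pads) lies arm.grip_point_offset behind it (arm.grip_point_offset is the distance from the TCP to the grasp point, in m); z points along the fingers, y is the direction in which the jaws open and shut (so a half turn about z gives the same grasp; the last joint's range is limited). The gripper opens to 85 mm and grips with 20 to 120 N. Pads are 22 mm wide; open, the fingers measure 114 mm over their backs; the gripper's body (76 mm by 85 mm) begins 54 mm behind the grasp point. The pads swing forward as they close: fully open they stand 13 mm farther back than shut.
Start: joints at [1.313, 0.238, -0.013, 1.319, 0, 1.571], TCP at [0.134, 0.508, 0.231] pointing down, gripper open.
Joint ranges: [-2.66, 2.66], [-1.03, 1.9], [-1.14, 1.46], [-1.82, 2.27], [-1.45, 1.34], [-3.14, 3.14]. Speed limits (rad/s): [2.22, 2.22, 2.79, 3.14, 3.14, 3.14].

### API

Orientations are given as a unit quaternion [x, y, z, w].
In Python, from bench import arm gives the robot as it stands. The module is installed in compiled form; this text tells all that it offers.
- The arm moves only by the tool jog_arm, never from a script. Its argument "motion" is a list of rows, each an object of numbers: "ax", "ay", "az": the turn, a rotation vector about the tool's x, y, z in degrees; "dx", "dy", "dz": the shift along the tool's x, y, z in cm; "fingers": the finger opening in cm, from 0 to 8.54. In form: [{"ax": .., "ay": .., "az": .., "dx": .., "dy": .., "dz": .., "fingers": ..}, ...]. A call has 1 to 20 rows; each row is the pose to reach, as a shift and turn from the pose commanded when the call began, along the tool's axes at that moment; what a row does not reach only later rows make up. A row lasts 1/8 s, in which the tool goes at most 62.5 mm and 10.7 degrees, less where a joint would pass 70% of its speed; a pose out of reach is approached as far as the arm can. A call with a gripper value outside its range is refused whole. The fingers move at their own pace and stop on an object; "squeeze" is the grip in N (left out, the last holds). Time passes only in rows, so rows that repeat a pose let the fingers close. It gives the time, the measured TCP pose, the force and the opening at its end, in the units of the state.
- arm.get_obs(): the state, without advancing time (a new reading comes with each control period).
- arm.capture(name): name is "scene" or "top"; returns a dict with "img" (420x560x3 uint8, red, green, blue), "fx", "fy", "cx", "cy" (pixels), "rvec" (rotation vector, rad) and "tvec" (3), from world to camera coordinates, as OpenCV has them. Camera axes: x right, y down, z forward; pixel columns grow to the right and rows downward; lengths in m; the calibration is good to about 2 mm. A picture is of the moment at which its call begins. There is no depth.
- arm.sign_off(): hands the job in, once; it reports no verdict.
The state is a dict: "time": time; "joint_positions": joint angles; "joint_vel": joint speeds; "tau": joint torques, N m; "tcp_pos": TCP position; "tcp_rot": TCP orientation; "wrist_force": force on the tool from outside, world axes, zero at the start; "torque": the same for the moment, N m; "finger_gap": finger opening in m.
Only numpy, scipy, OpenCV 4.12 (cv2) and the standard library are available. Lean on these libraries where they do the work, as an engineer would, in place of code of your own. Each camera call takes 0.05 s, during which the arm holds its last target.

### The job

The three steel hexagon nuts from the tank hatch are lying loose on the cellar bench: with the fingers closed, sweep them through the open mouth into the three-sided steel parts pan, so that every nut lies flat on the floor of the pan, wholly inside its mouth. Slide them steadily over the bench, without picking any up or flicking it, leave the brass hose tail, the spanner, the measuring cylinder and the beaker where they are, and finish clear of everything.

Things in the scene. Friction and masses are not known exactly. Their poses are not given: they have to be found in the camera images.
- pan: low three-sided pan of bare sheet steel, fixed to the bench. Inside 190 mm wide (x) and 120 mm deep (y); walls 28 mm high and 4 mm thick on the left, right and back; one side fully open. Its floor is level with the bench (no lip). Origin at the middle of the open mouth, on the bench; its own y axis points from the mouth to the back wall (inside is y 0 to 120 mm, x -95 to +95 mm), z up. Two small fixing tabs lie outside the side walls, reaching 20 mm from them
- nut0: plain steel hexagon nut, 30 mm across flats (35 mm across corners), 16 mm high, 20 mm hole, about 65 g, lying flat on the bench; origin at the centre of its underside, z up
- nut1: plain steel hexagon nut, 30 mm across flats (35 mm across corners), 16 mm high, 20 mm hole, about 65 g, lying flat on the bench; origin at the centre of its underside, z up; same as nut0
- nut2: plain steel hexagon nut, 30 mm across flats (35 mm across corners), 16 mm high, 20 mm hole, about 65 g, lying flat on the bench; origin at the centre of its underside, z up; same as nut0
- hosetail: brass hose tail standing on its 30 mm hexagon foot, 50 mm high, barbed spigot 23 mm wide; origin at the centre of its underside; a bystander beyond the nuts, to be left alone
- spanner: steel spanner, about 170 mm long, lying flat to the right of the work; its x axis runs along its length; a bystander to be left alone
- cylinder: clear measuring cylinder, 58 mm wide and 300 mm high, on a green foot 100 mm wide, with a thin white hydrometer standing out of it to 342 mm; origin at the centre of its underside; a bystander to be left alone
- beaker: steel beaker, 72 mm wide, 85 mm high; origin at the centre of its underside; a bystander to be left alone
Things that resemble listed ones, but are neither listed nor needed, are in the scene too. Leave any blue look-alike of the nut2 alone.

How it is judged:
At the end, for the whole second after the job is handed in: All three nuts lie flat and still on the pan's floor, each centre at least 18 mm inside the mouth line and between the walls, and each bystander within 20 mm of where it stood (y of nut0 in the frame of pan between 0.018 and 0.12 m and x of nut0 in the frame of pan between -0.095 and 0.095 m and height (world z) of each of nut0, nut1, nut2 below 0.006 m and linear speed of each of nut0, nut1, nut2 below 0.02 m/s and y of nut1 in the frame of pan between 0.018 and 0.12 m and x of nut1 in the frame of pan between -0.095 and 0.095 m and y of nut2 in the frame of pan between 0.018 and 0.12 m and x of nut2 in the frame of pan between -0.095 and 0.095 m and distance of each of hosetail, spanner, cylinder, beaker from where it was at the start of the episode below 0.02 m); the robot touches nothing.
It fails at once if a nut is lifted (its underside more than 20 mm above the bench) (height (world z) of any of nut0, nut1, nut2 above 0.02 m).
It fails at once if a nut is flicked (faster than 0.8 m/s) (linear speed of any of nut0, nut1, nut2 above 0.8 m/s).
It fails at once if the hose tail, spanner, cylinder or beaker is moved by more than 20 mm or tipped over (distance of any of hosetail, spanner, cylinder, beaker from where it was at the start of the episode above 0.02 m or angle between any of hosetail, spanner, cylinder, beaker's own z axis and vertical above 0.4 rad).
It also fails if it takes over 61 s, if anything falls off the work surface, if the arm or the gripper's body presses on something with over 40 N, if the wrist force passes 120 N, or if a joint passes its speed limit or range.

## Working session

There is one attempt and no reset: what is moved stays moved. The work goes in short steps, Python scripts to look and compute and a tool call to move; the robot and the scene stay as the last step left them, time stands still between calls to the robot, and variables do not carry over. Pictures are saved under pics/ and viewed, and the job is handed in when it is done.

Besides the shell and the picture viewer there is one more tool, called after "Call:" as name(argument=value, ...), one argument or row to a line, values as JSON. jog_arm: Moves the arm, as the interface text tells. Its arguments: {"type":"object","properties":{"motion":{"type":"array"},"squeeze":{"type":"number"}},"required":["motion"]}

```bash
mkdir -p pics; cat > h.py <<'E'
import numpy as np, cv2
from bench import arm
def cap(n,f=None):
    c=arm.capture(n)
    if f: cv2.imwrite('pics/'+f,c['img'][:,:,::-1])
    c['K']=np.array([[c['fx'],0,c['cx']],[0,c['fy'],c['cy']],[0,0,1.]]);c['R']=cv2.Rodrigues(np.array(c['rvec'],float))[0];c['t']=np.array(c['tvec'],float).ravel()
    return c
def ray(c,uv,z):
    uv=np.atleast_2d(np.array(uv,float));d=(np.linalg.inv(c['K'])@np.c_[uv,np.ones(len(uv))].T).T@c['R']
    o=-c['R'].T@c['t'];s=(z-o[2])/d[:,2];return o+d*s[:,None]
def proj(c,P):
    return cv2.projectPoints(np.atleast_2d(np.array(P,float)),np.array(c['rvec'],float),c['t'],c['K'],None)[0][:,0]
E
python3 - <<'E'
from h import *
for n in('top','scene'):
    c=cap(n,n+'0.png'); print(n,-c['R'].T@c['t'],c['fx'],c['R'][2])
print(arm.get_obs(),arm.grip_point_offset)
E
```

```text
top [0.32790953 0.00481091 1.31387551] 455.77446591806864 [ 0.20540599  0.01666263 -0.97853499]
scene [ 1.14840079 -0.12312839  0.71624367] 414.3224547270213 [-0.65936408  0.14320905 -0.73805838]
{'time': 0.1, 'joint_positions': array([ 1.31300142e+00,  2.38745945e-01, -1.41741394e-02,  1.31918154e+00,
        2.27577419e-05,  1.57081306e+00]), 'joint_vel': array([ 0.00040507,  0.0004025 ,  0.00044161,  0.00084414, -0.00035296,
        0.00253676]), 'tau': array([-1.35610167e-03, -5.39717209e+01,  3.46999419e+01,  1.33907766e-02,
       -9.52046003e-05,  9.12707520e-06]), 'tcp_pos': array([0.13374782, 0.5072978 , 0.23072707]), 'tcp_rot': array([ 1.28549099e-01,  9.91702931e-01, -6.45771718e-04, -9.51709524e-05]), 'wrist_force': array([0.15531251, 0.29698637, 0.44287137]), 'torque': array([-0.00978566,  0.00025781,  0.01021699]), 'finger_gap': 0.08545009200323708} 0.0187
```

View pics/top0.png

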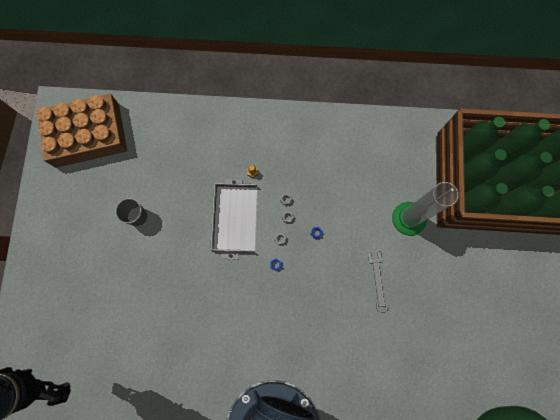

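View pics/scene0.png

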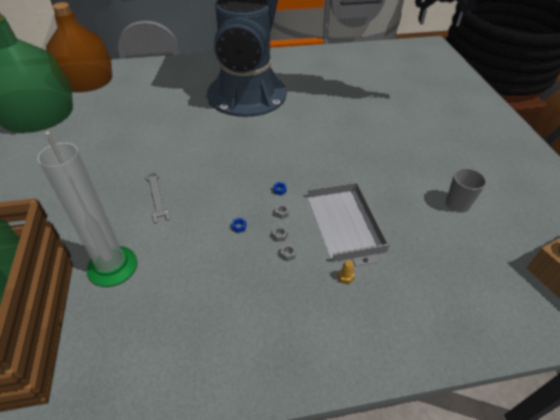

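The top view shows the pan at about px (214–257, 185–254), mouth to the right. The steel nuts are at (286,200), (288,217) and (281,239), with blue look-alikes at (317,233) and (276,265). The hose tail is at (252,171). I'll zoom in and measure.

```bash
python3 - <<'E'
from h import *
c=cap('top');im=c['img'];x0,y0=195,155
cr=cv2.resize(im[y0:y0+125,x0:x0+150],None,fx=5,fy=4.8,interpolation=cv2.INTER_CUBIC);cr=cv2.resize(im[y0:y0+120,x0:x0+150],None,fx=5,fy=5,interpolation=cv2.INTER_CUBIC)
cv2.imwrite('pics/tz.png',cr[:,:,::-1])
s=cap('scene');im=s['img'];cv2.imwrite('pics/sz.png',cv2.resize(im[160:300,215:405],None,fx=4,fy=4,interpolation=cv2.INTER_CUBIC)[:,:,::-1])
for n,p,z in [('nutA',(286,200),.016),('B',(288,217),.016),('C',(281,239),.016),('b1',(317,233),.016),('b2',(276,265),.016),('hose',(252,176),0),('m1',(257,186),0),('m2',(257,253),0),('back1',(215,185),.028),('back2',(213,254),.028)]: print(n,ray(c,p,z).round(3))
E
```

```text
nutA [[0.631 0.005 0.016]]
B [[ 0.58  -0.004  0.016]]
C [[0.515 0.012 0.016]]
b1 [[ 0.539 -0.09   0.016]]
b2 [[0.44  0.022 0.016]]
hose [[0.702 0.11  0.   ]]
m1 [[0.672 0.093 0.   ]]
m2 [[0.472 0.079 0.   ]]
back1 [[0.66  0.214 0.028]]
back2 [[0.459 0.202 0.028]]
```

View pics/tz.png

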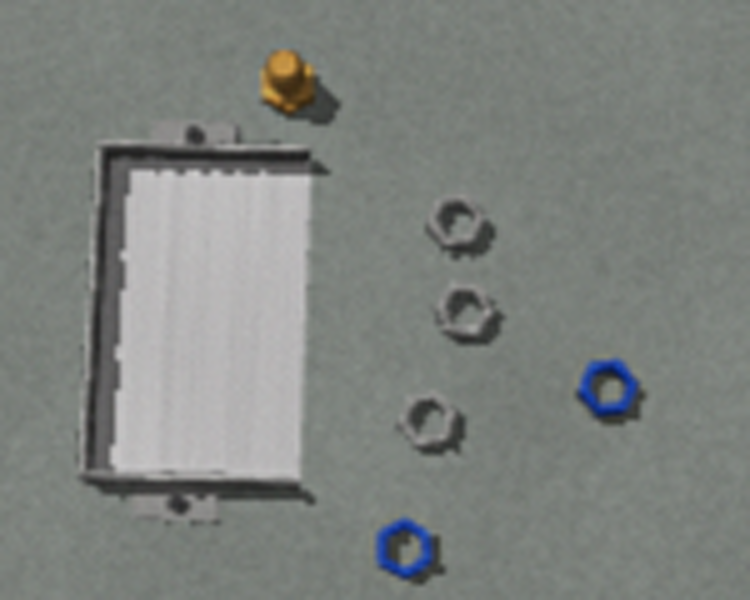

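View pics/sz.png

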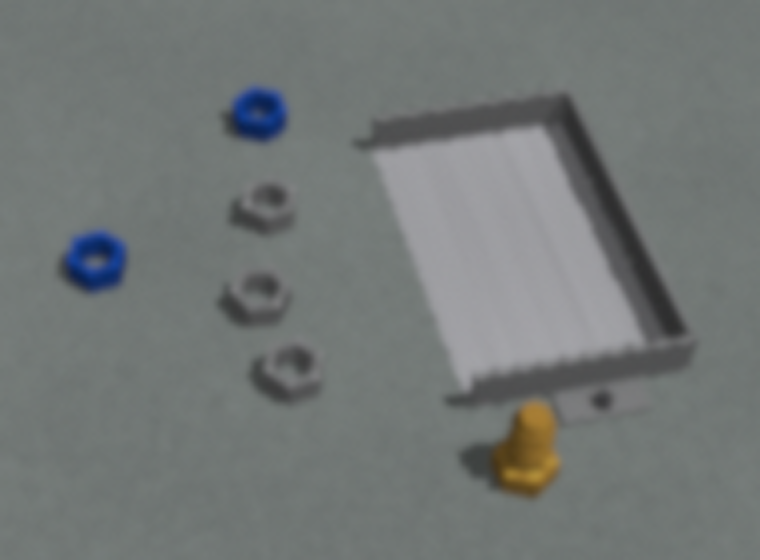

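```bash
python3 - <<'E'
from h import *
c=cap('top');s=cap('scene')
T=lambda p:(np.array(p)+.5)/5-.5+[195,155]
S=lambda p:(np.array(p)+.5)/4-.5+[215,160]
print('pan tops top',ray(c,[T((309,149)),T((300,485)),T((100,146)),T((84,478))],.028).round(4)[:,:2].tolist())
print('floor mouth top',ray(c,[T((312,170)),T((300,480))],0).round(4)[:,:2].tolist())
print('pan tops scene',ray(s,[S((470,380)),S((375,122)),S((568,95)),S((692,342))],.028).round(4)[:,:2].tolist())
print('nuts top',ray(c,[T((459,223)),T((466,312)),T((430,420))],.016).round(4)[:,:2].tolist())
print('nuts scene',ray(s,[S((293,362)),S((262,289)),S((270,198))],.016).round(4)[:,:2].tolist())
print('hose top',ray(c,T((286,60)),.05).round(3),'base',ray(s,S((528,470)),.008).round(3))
E
```

```text
pan tops top [[0.6692, 0.0935], [0.4728, 0.0846], [0.6637, 0.2154], [0.4694, 0.2071]]
floor mouth top [[0.6638, 0.0927], [0.4788, 0.0866]]
pan tops scene [[0.6727, 0.0899], [0.4812, 0.0854], [0.4783, 0.2055], [0.6692, 0.212]]
nuts top [[0.633, 0.0035], [0.5803, -0.0035], [0.516, 0.0135]]
nuts scene [[0.6368, 0.0047], [0.5851, -0.0021], [0.5196, 0.0151]]
hose top [[0.716 0.109 0.05 ]] base [[0.718 0.11  0.008]]
```

Call:
jog_arm(
  motion=[
    {"az":4.5,"dx":-3.5,"dy":-2.5,"dz":0,"fingers":0},
    {"az":9,"dx":-7.5,"dy":-5,"dz":0,"fingers":0},
    {"az":13.5,"dx":-11.5,"dy":-7.5,"dz":0,"fingers":0},
    {"az":18,"dx":-15.5,"dy":-10,"dz":0,"fingers":0},
    {"az":22.5,"dx":-19.5,"dy":-12.5,"dz":0,"fingers":0},
    {"az":27,"dx":-23.5,"dy":-15,"dz":0,"fingers":0},
    {"az":32,"dx":-27.5,"dy":-17.5,"dz":0,"fingers":0},
    {"az":37,"dx":-31.5,"dy":-20,"dz":1,"fingers":0},
    {"az":42,"dx":-35.5,"dy":-22.5,"dz":2,"fingers":0},
    {"az":47,"dx":-39.5,"dy":-25,"dz":3,"fingers":0},
    {"az":52,"dx":-43.5,"dy":-28,"dz":4.5,"fingers":0},
    {"az":57,"dx":-47.5,"dy":-30.5,"dz":6,"fingers":0},
    {"az":62,"dx":-51.5,"dy":-33,"dz":7.5,"fingers":0},
    {"az":66,"dx":-55.5,"dy":-35.5,"dz":9,"fingers":0},
    {"az":70,"dx":-59,"dy":-38,"dz":11,"fingers":0},
    {"az":73,"dx":-62.6,"dy":-40.1,"dz":13,"fingers":0},
    {"az":73,"dx":-62.6,"dy":-40.1,"dz":13,"fingers":0},
    {"az":73,"dx":-62.6,"dy":-40.1,"dz":13,"fingers":0},
  ],
)

```text
schema error: expected keys ax, ay, az, dx, dy, dz, fingers
```

```bash
python3 - <<'E'
from h import *
from scipy.spatial.transform import Rotation as R
o=arm.get_obs();print(o['time'],o['tcp_pos'],o['finger_gap'],R.from_quat(o['tcp_rot']).as_matrix().round(3).tolist(),o['joint_positions'].round(2))
cap('top','t1.png');s=cap('scene')['img'];cv2.imwrite('pics/s1.png',cv2.resize(s[60:300,150:450],None,fx=2.5,fy=2.5)[:,:,::-1])
E
```

```text
0.3 [0.13379472 0.50749694 0.23106743] 0.08536757899354726 [[-0.967, 0.255, -0.0], [0.255, 0.967, -0.001], [0.0, -0.001, -1.0]] [ 1.31  0.24 -0.01  1.32  0.    1.57]
```

View pics/s1.png

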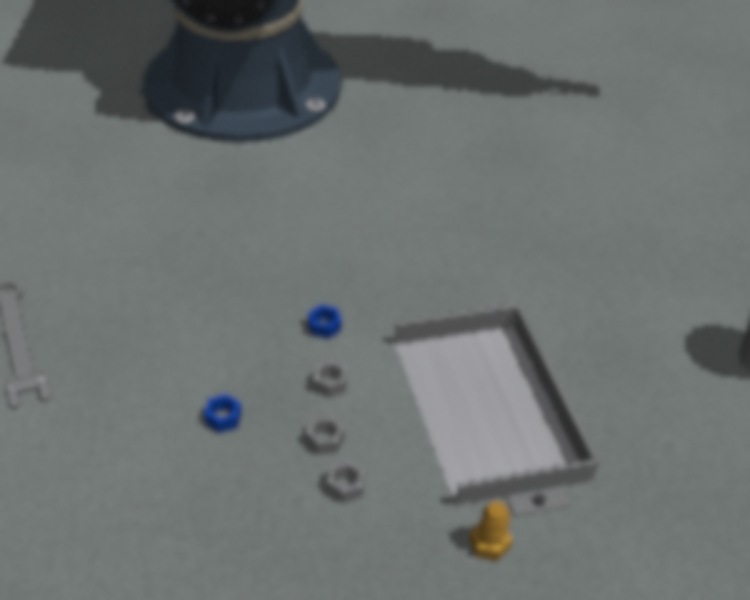

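All keys are required in every row, so the call was refused. The scene is unchanged and the arm hasn't moved. I'll resend it in full.

Call:
jog_arm(
  motion=[
    {"ax":0,"ay":0,"az":4.5,"dx":-3.5,"dy":-2.5,"dz":0,"fingers":0},
    {"ax":0,"ay":0,"az":9,"dx":-7.5,"dy":-5,"dz":0,"fingers":0},
    {"ax":0,"ay":0,"az":13.5,"dx":-11.5,"dy":-7.5,"dz":0,"fingers":0},
    {"ax":0,"ay":0,"az":18,"dx":-15.5,"dy":-10,"dz":0,"fingers":0},
    {"ax":0,"ay":0,"az":22.5,"dx":-19.5,"dy":-12.5,"dz":0,"fingers":0},
    {"ax":0,"ay":0,"az":27,"dx":-23.5,"dy":-15,"dz":0,"fingers":0},
    {"ax":0,"ay":0,"az":32,"dx":-27.5,"dy":-17.5,"dz":0,"fingers":0},
    {"ax":0,"ay":0,"az":37,"dx":-31.5,"dy":-20,"dz":1,"fingers":0},
    {"ax":0,"ay":0,"az":42,"dx":-35.5,"dy":-22.5,"dz":2,"fingers":0},
    {"ax":0,"ay":0,"az":47,"dx":-39.5,"dy":-25,"dz":3,"fingers":0},
    {"ax":0,"ay":0,"az":52,"dx":-43.5,"dy":-28,"dz":4.5,"fingers":0},
    {"ax":0,"ay":0,"az":57,"dx":-47.5,"dy":-30.5,"dz":6,"fingers":0},
    {"ax":0,"ay":0,"az":62,"dx":-51.5,"dy":-33,"dz":7.5,"fingers":0},
    {"ax":0,"ay":0,"az":66,"dx":-55.5,"dy":-35.5,"dz":9,"fingers":0},
    {"ax":0,"ay":0,"az":70,"dx":-59,"dy":-38,"dz":11,"fingers":0},
    {"ax":0,"ay":0,"az":73,"dx":-62.6,"dy":-40.1,"dz":13,"fingers":0},
    {"ax":0,"ay":0,"az":73,"dx":-62.6,"dy":-40.1,"dz":13,"fingers":0},
    {"ax":0,"ay":0,"az":73,"dx":-62.6,"dy":-40.1,"dz":13,"fingers":0},
  ],
)

```text
time: 2.65
tcp_pos: [0.6364, -0.0395, 0.1012]
tcp_rot: [0.693, 0.721, -0.0, -0.0]
wrist_force: [0.3, -0.5, 0.6]
finger_gap: 0.0001
```

```bash
python3 - <<'E'
from h import *
from scipy.spatial.transform import Rotation as R
o=arm.get_obs();print(o['time'],o['tcp_pos'],o['finger_gap'],R.from_quat(o['tcp_rot']).as_matrix().round(3).tolist(),o['joint_positions'].round(2))
s=cap('scene')['img'];cv2.imwrite('pics/s2.png',cv2.resize(s[60:300,150:450],None,fx=2.5,fy=2.5)[:,:,::-1])
E
```

```text
2.65 [ 0.63642327 -0.03953115  0.10121153] 0.00013032151263156207 [[-0.039, 0.999, -0.001], [0.999, 0.039, 0.0], [0.0, -0.001, -1.0]] [-0.06  0.49  0.04  1.12  0.    1.47]
```

View pics/s2.png

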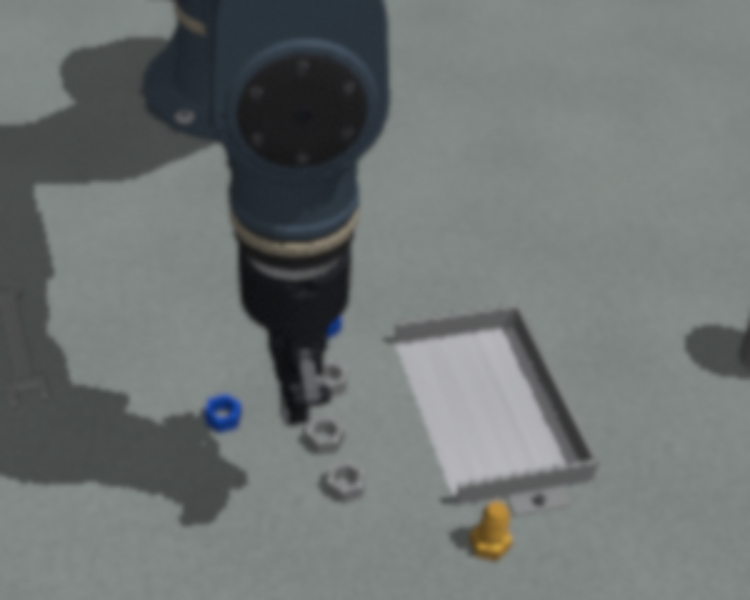

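The arm is behind nut A with the fingers shut. Now I'll lower it and push.

Call:
jog_arm(
  motion=[
    {"ax":0,"ay":0,"az":0,"dx":0,"dy":0,"dz":2,"fingers":0},
    {"ax":0,"ay":0,"az":0,"dx":0,"dy":0,"dz":5,"fingers":0},
    {"ax":0,"ay":0,"az":0,"dx":0,"dy":0,"dz":7.5,"fingers":0},
    {"ax":0,"ay":0,"az":0,"dx":0,"dy":0,"dz":9,"fingers":0},
    {"ax":0,"ay":0,"az":0,"dx":0,"dy":0,"dz":9.4,"fingers":0},
    {"ax":0,"ay":0,"az":0,"dx":0.5,"dy":0,"dz":9.4,"fingers":0},
    {"ax":0,"ay":0,"az":0,"dx":1.2,"dy":0,"dz":9.4,"fingers":0},
    {"ax":0,"ay":0,"az":0,"dx":2,"dy":0,"dz":9.4,"fingers":0},
    {"ax":0,"ay":0,"az":0,"dx":3.2,"dy":0,"dz":9.4,"fingers":0},
    {"ax":0,"ay":0,"az":0,"dx":4.6,"dy":0,"dz":9.4,"fingers":0},
    {"ax":0,"ay":0,"az":0,"dx":6,"dy":0,"dz":9.4,"fingers":0},
    {"ax":0,"ay":0,"az":0,"dx":7.4,"dy":0,"dz":9.4,"fingers":0},
    {"ax":0,"ay":0,"az":0,"dx":8.8,"dy":0,"dz":9.4,"fingers":0},
    {"ax":0,"ay":0,"az":0,"dx":10.2,"dy":0,"dz":9.4,"fingers":0},
    {"ax":0,"ay":0,"az":0,"dx":11.6,"dy":0,"dz":9.4,"fingers":0},
    {"ax":0,"ay":0,"az":0,"dx":13,"dy":0,"dz":9.4,"fingers":0},
    {"ax":0,"ay":0,"az":0,"dx":14.2,"dy":0,"dz":9.4,"fingers":0},
    {"ax":0,"ay":0,"az":0,"dx":15.2,"dy":0,"dz":9.4,"fingers":0},
    {"ax":0,"ay":0,"az":0,"dx":15.8,"dy":0,"dz":9.4,"fingers":0},
    {"ax":0,"ay":0,"az":0,"dx":16.1,"dy":0,"dz":9.4,"fingers":0},
  ],
)

```text
time: 5.2
tcp_pos: [0.6306, 0.1214, 0.0073]
tcp_rot: [0.693, 0.721, -0.0, 0.0]
wrist_force: [0.3, -0.2, -0.5]
finger_gap: 0.0003
```

```bash
python3 - <<'E'
from h import *
s=cap('scene')['img'];cv2.imwrite('pics/s3.png',cv2.resize(s[60:300,150:450],None,fx=2.5,fy=2.5)[:,:,::-1])
E
```

```text
(no output)
```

View pics/s3.png

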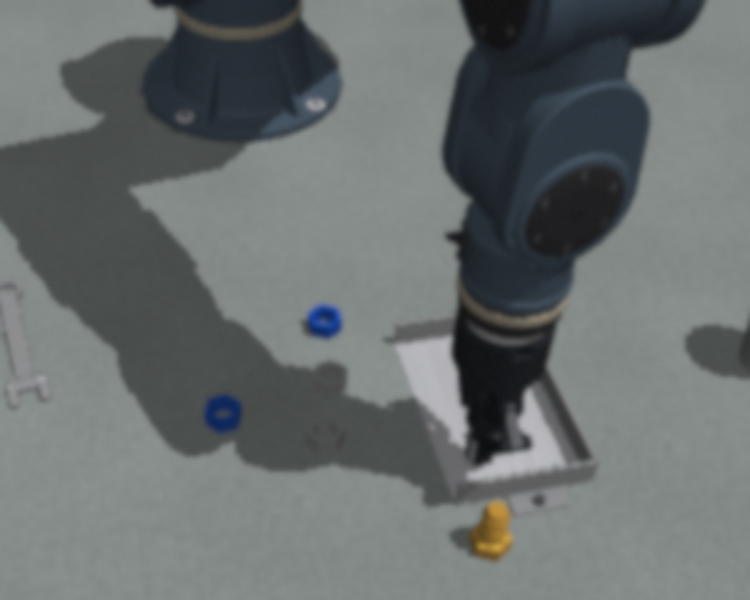

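Nut A is in the pan in front of the fingers, around px (520,445). I'll back off, rise and go behind B.

Call:
jog_arm(
  motion=[
    {"ax":0,"ay":0,"az":0,"dx":-0.5,"dy":0,"dz":0,"fingers":0},
    {"ax":0,"ay":0,"az":0,"dx":-1.5,"dy":0,"dz":0,"fingers":0},
    {"ax":0,"ay":0,"az":0,"dx":-2,"dy":0,"dz":-2,"fingers":0},
    {"ax":0,"ay":0,"az":0,"dx":-2.5,"dy":0,"dz":-5,"fingers":0},
    {"ax":0,"ay":0,"az":0,"dx":-4,"dy":-0.5,"dz":-7,"fingers":0},
    {"ax":0,"ay":0,"az":0,"dx":-7,"dy":-2,"dz":-7,"fingers":0},
    {"ax":0,"ay":0,"az":0,"dx":-11,"dy":-3.5,"dz":-7,"fingers":0},
    {"ax":0,"ay":0,"az":0,"dx":-14.5,"dy":-5,"dz":-7,"fingers":0},
    {"ax":0,"ay":0,"az":0,"dx":-16,"dy":-5.3,"dz":-7,"fingers":0},
    {"ax":0,"ay":0,"az":0,"dx":-16.4,"dy":-5.3,"dz":-7,"fingers":0},
    {"ax":0,"ay":0,"az":0,"dx":-16.4,"dy":-5.3,"dz":-7,"fingers":0},
  ],
)

```text
time: 6.62
tcp_pos: [0.5845, -0.0446, 0.0773]
tcp_rot: [0.693, 0.721, 0.0, 0.0]
wrist_force: [0.3, -0.1, 0.2]
finger_gap: 0.0002
```

```bash
python3 - <<'E'
from h import *
s=cap('scene')['img'];cv2.imwrite('pics/s4.png',cv2.resize(s[60:300,150:450],None,fx=2.5,fy=2.5)[:,:,::-1])
E
```

```text
(no output)
```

View pics/s4.png

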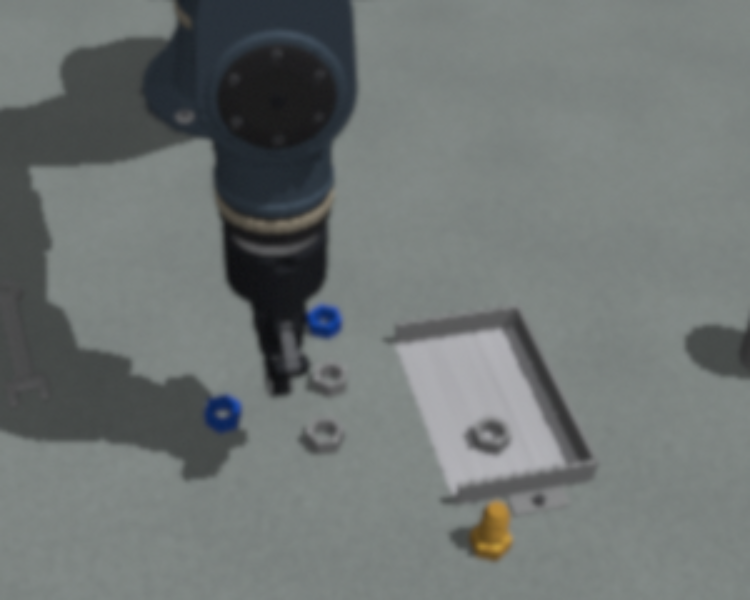

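Nut A now lies flat in the pan at about px (490,436), well inside the mouth. Next is B.

Call:
jog_arm(
  motion=[
    {"ax":0,"ay":0,"az":0,"dx":0,"dy":0,"dz":2,"fingers":0},
    {"ax":0,"ay":0,"az":0,"dx":0,"dy":0,"dz":4.5,"fingers":0},
    {"ax":0,"ay":0,"az":0,"dx":0,"dy":0,"dz":6.5,"fingers":0},
    {"ax":0,"ay":0,"az":0,"dx":0,"dy":0,"dz":7,"fingers":0},
    {"ax":0,"ay":0,"az":0,"dx":0.5,"dy":0,"dz":7,"fingers":0},
    {"ax":0,"ay":0,"az":0,"dx":1.2,"dy":0,"dz":7,"fingers":0},
    {"ax":0,"ay":0,"az":0,"dx":2,"dy":0,"dz":7,"fingers":0},
    {"ax":0,"ay":0,"az":0,"dx":3,"dy":0,"dz":7,"fingers":0},
    {"ax":0,"ay":0,"az":0,"dx":4.2,"dy":0,"dz":7,"fingers":0},
    {"ax":0,"ay":0,"az":0,"dx":5.6,"dy":0,"dz":7,"fingers":0},
    {"ax":0,"ay":0,"az":0,"dx":7,"dy":0,"dz":7,"fingers":0},
    {"ax":0,"ay":0,"az":0,"dx":8.4,"dy":0,"dz":7,"fingers":0},
    {"ax":0,"ay":0,"az":0,"dx":9.8,"dy":0,"dz":7,"fingers":0},
    {"ax":0,"ay":0,"az":0,"dx":11.2,"dy":0,"dz":7,"fingers":0},
    {"ax":0,"ay":0,"az":0,"dx":12.6,"dy":0,"dz":7,"fingers":0},
    {"ax":0,"ay":0,"az":0,"dx":14,"dy":0,"dz":7,"fingers":0},
    {"ax":0,"ay":0,"az":0,"dx":15.2,"dy":0,"dz":7,"fingers":0},
    {"ax":0,"ay":0,"az":0,"dx":16,"dy":0,"dz":7,"fingers":0},
    {"ax":0,"ay":0,"az":0,"dx":16.5,"dy":0,"dz":7,"fingers":0},
    {"ax":0,"ay":0,"az":0,"dx":16.7,"dy":0,"dz":7,"fingers":0},
  ],
)

```text
time: 9.18
tcp_pos: [0.5775, 0.1222, 0.0072]
tcp_rot: [0.693, 0.721, -0.0, -0.0]
wrist_force: [-0.6, -0.8, 0.1]
finger_gap: -0.0002
```

Call:
jog_arm(
  motion=[
    {"ax":0,"ay":0,"az":0,"dx":-0.5,"dy":0,"dz":0,"fingers":0},
    {"ax":0,"ay":0,"az":0,"dx":-1.5,"dy":0,"dz":0,"fingers":0},
    {"ax":0,"ay":0,"az":0,"dx":-2,"dy":0,"dz":-2,"fingers":0},
    {"ax":0,"ay":0,"az":0,"dx":-2.5,"dy":0,"dz":-5,"fingers":0},
    {"ax":0,"ay":0,"az":0,"dx":-4,"dy":-0.5,"dz":-7,"fingers":0},
    {"ax":0,"ay":0,"az":0,"dx":-7,"dy":-2,"dz":-7,"fingers":0},
    {"ax":0,"ay":0,"az":0,"dx":-10.5,"dy":-4,"dz":-7,"fingers":0},
    {"ax":0,"ay":0,"az":0,"dx":-13.5,"dy":-5.7,"dz":-7,"fingers":0},
    {"ax":0,"ay":0,"az":0,"dx":-15,"dy":-6.4,"dz":-7,"fingers":0},
    {"ax":0,"ay":0,"az":0,"dx":-15,"dy":-6.4,"dz":-7,"fingers":0},
    {"ax":0,"ay":0,"az":0,"dx":-15,"dy":-6.4,"dz":-7,"fingers":0},
  ],
)

```text
time: 10.55
tcp_pos: [0.5202, -0.0299, 0.0774]
tcp_rot: [0.693, 0.721, 0.0, 0.0]
wrist_force: [0.0, -0.2, 0.6]
finger_gap: -0.0002
```

```bash
python3 - <<'E'
from h import *
s=cap('scene')['img'];cv2.imwrite('pics/s5.png',cv2.resize(s[60:300,150:450],None,fx=2.5,fy=2.5)[:,:,::-1])
E
```

```text
(no output)
```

View pics/s5.png

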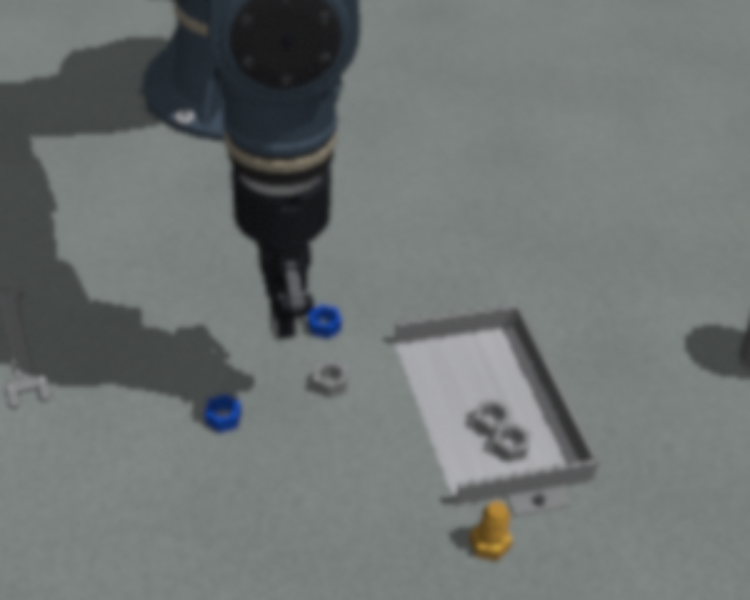

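Nuts A and B both lie in the pan, at px (508,442) and (488,420). B slid sideways and nudged A deeper. Now C, at px (328,380).

Call:
jog_arm(
  motion=[
    {"ax":0,"ay":0,"az":0,"dx":0,"dy":0,"dz":2,"fingers":0},
    {"ax":0,"ay":0,"az":0,"dx":0,"dy":0,"dz":4.5,"fingers":0},
    {"ax":0,"ay":0,"az":0,"dx":0,"dy":0,"dz":6.5,"fingers":0},
    {"ax":0,"ay":0,"az":0,"dx":0,"dy":0,"dz":7,"fingers":0},
    {"ax":0,"ay":0,"az":0,"dx":0.5,"dy":0,"dz":7,"fingers":0},
    {"ax":0,"ay":0,"az":0,"dx":1.2,"dy":0,"dz":7,"fingers":0},
    {"ax":0,"ay":0,"az":0,"dx":2,"dy":0,"dz":7,"fingers":0},
    {"ax":0,"ay":0,"az":0,"dx":3,"dy":0,"dz":7,"fingers":0},
    {"ax":0,"ay":0,"az":0,"dx":4.2,"dy":0,"dz":7,"fingers":0},
    {"ax":0,"ay":0,"az":0,"dx":5.4,"dy":0,"dz":7,"fingers":0},
    {"ax":0,"ay":0,"az":0,"dx":6.6,"dy":0,"dz":7,"fingers":0},
    {"ax":0,"ay":0,"az":0,"dx":7.8,"dy":0,"dz":7,"fingers":0},
    {"ax":0,"ay":0,"az":0,"dx":9,"dy":0,"dz":7,"fingers":0},
    {"ax":0,"ay":0,"az":0,"dx":10.2,"dy":0,"dz":7,"fingers":0},
    {"ax":0,"ay":0,"az":0,"dx":11.4,"dy":0,"dz":7,"fingers":0},
    {"ax":0,"ay":0,"az":0,"dx":12.6,"dy":0,"dz":7,"fingers":0},
    {"ax":0,"ay":0,"az":0,"dx":13.8,"dy":0,"dz":7,"fingers":0},
    {"ax":0,"ay":0,"az":0,"dx":14.6,"dy":0,"dz":7,"fingers":0},
    {"ax":0,"ay":0,"az":0,"dx":15.1,"dy":0,"dz":7,"fingers":0},
    {"ax":0,"ay":0,"az":0,"dx":15.2,"dy":0,"dz":7,"fingers":0},
  ],
)

```text
time: 13.1
tcp_pos: [0.5135, 0.1218, 0.0073]
tcp_rot: [0.693, 0.721, -0.0, -0.0]
wrist_force: [-0.4, -0.1, -0.2]
finger_gap: 0.0002
```

Call:
jog_arm(
  motion=[
    {"ax":0,"ay":0,"az":0,"dx":-0.5,"dy":0,"dz":0,"fingers":0},
    {"ax":0,"ay":0,"az":0,"dx":-1.5,"dy":0,"dz":0,"fingers":0},
    {"ax":0,"ay":0,"az":0,"dx":-2,"dy":0,"dz":-2,"fingers":0},
    {"ax":0,"ay":0,"az":0,"dx":-2.5,"dy":0,"dz":-5,"fingers":0},
    {"ax":0,"ay":0,"az":0,"dx":-4,"dy":-0.5,"dz":-8,"fingers":0},
    {"ax":0,"ay":0,"az":0,"dx":-7,"dy":-2,"dz":-11,"fingers":0},
    {"ax":0,"ay":0,"az":0,"dx":-10.5,"dy":-4,"dz":-14,"fingers":0},
    {"ax":0,"ay":0,"az":0,"dx":-14,"dy":-6,"dz":-16,"fingers":0},
    {"ax":0,"ay":0,"az":0,"dx":-17,"dy":-8,"dz":-17,"fingers":0},
    {"ax":0,"ay":0,"az":0,"dx":-19,"dy":-9,"dz":-17,"fingers":0},
    {"ax":0,"ay":0,"az":0,"dx":-20,"dy":-9.5,"dz":-17,"fingers":0},
    {"ax":0,"ay":0,"az":0,"dx":-20,"dy":-9.5,"dz":-17,"fingers":0},
    {"ax":0,"ay":0,"az":0,"dx":-20,"dy":-9.5,"dz":-17,"fingers":0},
  ],
)

```text
time: 14.72
tcp_pos: [0.4266, -0.0816, 0.1771]
tcp_rot: [0.693, 0.721, -0.0, -0.0]
wrist_force: [0.2, -0.2, 0.9]
finger_gap: -0.0002
```

```bash
python3 - <<'E'
from h import *
c=cap('top','t6.png')
cv2.imwrite('pics/tz6.png',cv2.resize(c['img'][155:275,195:345],None,fx=5,fy=5,interpolation=cv2.INTER_CUBIC)[:,:,::-1])
s=cap('scene','s6f.png')['img'];cv2.imwrite('pics/s6.png',cv2.resize(s[60:300,150:450],None,fx=2.5,fy=2.5)[:,:,::-1])
E
```

```text
(no output)
```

View pics/s6.png

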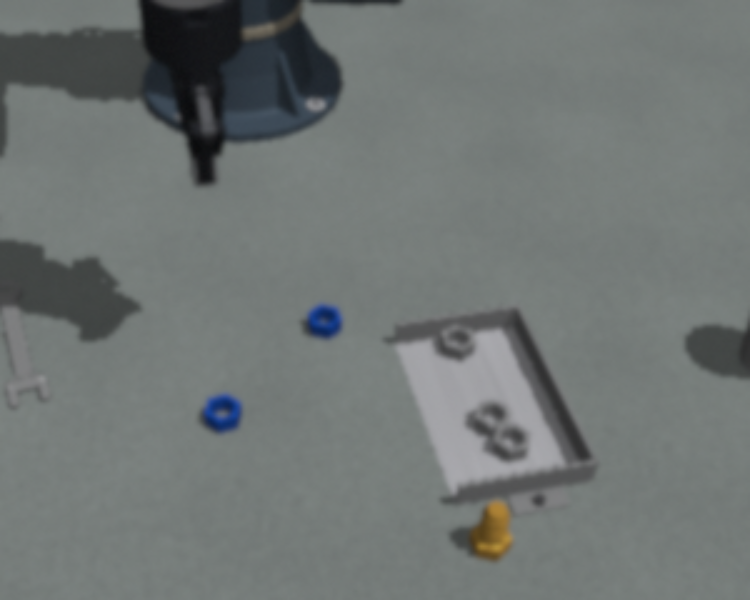

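View pics/tz6.png

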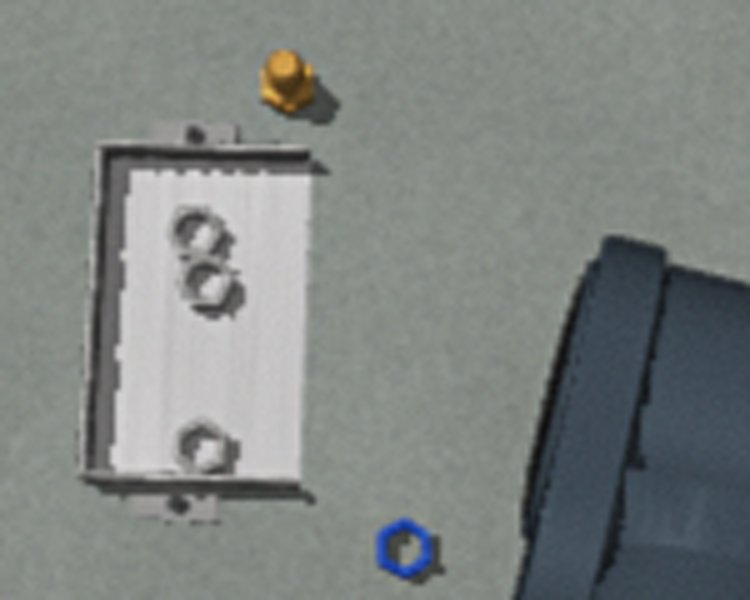

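View pics/s6f.png

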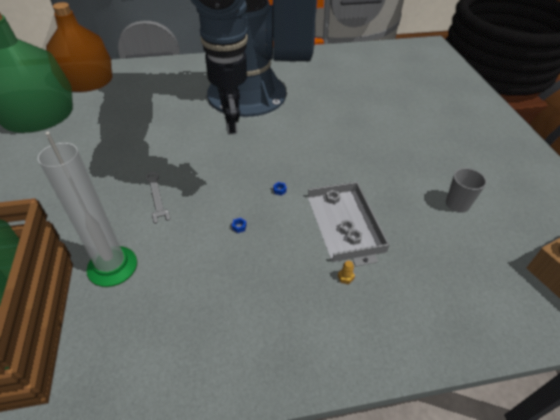

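The pictures show all three nuts in the pan, at top-zoom px (199,234), (210,284) and (205,446), with the bystanders unmoved. I'll check positions in the pan frame and flatness from both views.

```bash
python3 - <<'E'
from h import *
c=cap('top');s=cap('scene')
T=lambda p:(np.array(p)+.5)/5-.5+[195,155]
S=lambda p:(np.array(p)+.5)/2.5-.5+[150,60]
a=ray(c,[T((199,234)),T((210,284)),T((205,446))],.016)[:,:2];b=ray(s,[S((508,440)),S((488,417)),S((457,340))],.016)[:,:2]
o=np.array([.5735,.0885]);th=np.deg2rad(2.3);R=np.array([[np.cos(th),np.sin(th)],[-np.sin(th),np.cos(th)]])
print(((a-o)@R.T).round(3),((b-o)@R.T).round(3))
i=s['img'][180:250,305:390];cv2.imwrite('pics/pz.png',cv2.resize(i,None,fx=8,fy=8,interpolation=cv2.INTER_CUBIC)[:,:,::-1])
# bystanders: change vs first pictures
for n,cc in(('top',c),('scene',s)):
    z=cv2.imread(f'pics/{n}0.png')[:,:,::-1];d=np.abs(z.astype(int)-cc['img']).max(2)
    for k,P in dict(hose=(.717,.11,.02),beaker=(0,0,0)).items():
        if k=='hose': u,v=proj(cc,P)[0].astype(int)
        else: u,v=((130,212) if n=='top' else (465,190))
        print(n,k,(d[v-12:v+12,u-12:u+12]>40).sum())
E
```

```text
[[ 0.046  0.065]
 [ 0.017  0.057]
 [-0.078  0.056]] [[ 0.052  0.062]
 [ 0.023  0.053]
 [-0.074  0.056]]
top hose 0
top beaker 0
scene hose 0
scene beaker 0
```

View pics/pz.png

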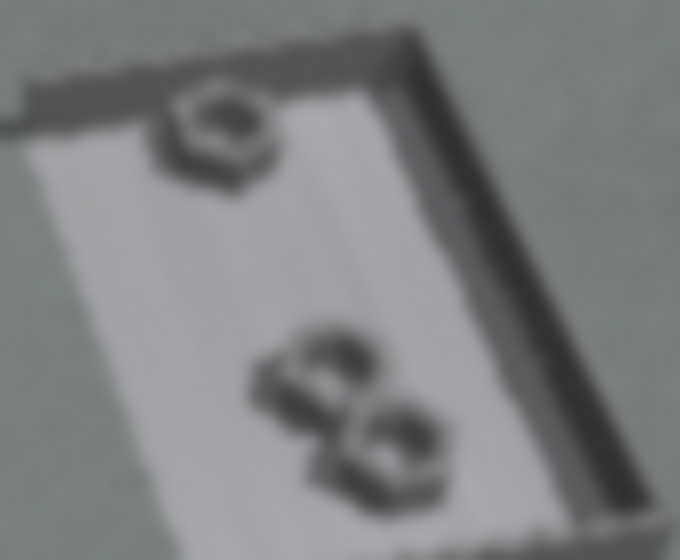

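The nuts lie flat, their depths are 53–65 mm, and the x values are inside ±95 mm. I'm handing it in.

```bash
python3 -c "
from bench import arm
print(arm.sign_off())"
```

```text
the job is handed in; nothing more can be done
None
```

With the fingers closed, I swept the three steel nuts into the pan one at a time, at about 0.11 m/s. I then backed off, raised the arm clear and handed the job in at about 15 s of the 61 s allowed; no verdict was reported.

**Nuts:** both cameras show all three lying flat in the pan, 53–65 mm inside the mouth. Their x positions in the pan are about +49, +20 and −76 mm. The two views agree to within about 6 mm. The second nut slid sideways during its sweep and nudged the first one deeper, and the third ended close to a side wall. All three are still well inside the limits.

**Bystanders:** image comparison showed no change at the hose tail or beaker. I checked the spanner, cylinder and blue look-alikes only by eye, and they looked unmoved; the arm's shadow fell across part of the spanner in the last picture.

**Other checks:** the wrist force read under 1 N at the end of every move. My first move call was refused because some keys were missing, and the arm did not move.

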